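Gauge three bushings with a stepped go/no-go plug and pick out the good one

ROBOT

A 6-joint arm with a two-finger parallel gripper is mounted at the origin on the work surface; the furniture and walls round the work are solid. World frame = base frame: x ahead of the robot, y to its left, z up, the work surface at z = 0. Lengths are in mm, angles in rad, forces in N, time in s.
With the tool pointing down it reaches from about 350 to 775 mm from the base axis. Payload 7.3 kg.
Tool frame: the origin (TCP) lies on the centre line of the jaws, within the pads' length; the fingertips stand bot.tip_reach ahead of it and the grasp point (between the pads) lies 6 mm ahead of it (bot.tip_reach is the distance from the TCP to the fingertips, in mm); z points along the fingers, y is the direction in which the jaws open and shut (so a half turn about z gives the same grasp; the last joint's range is limited). The gripper opens to 92 mm and grips with 3 to 60 N. Pads are 19 mm wide; open, the fingers measure 130 mm over their backs; the gripper's body (75 mm by 190 mm) begins 47 mm behind the grasp point.
Start: joints at [-1.277, 0.342, 1.524, -0, 1.275, -0.146], TCP at [223.546, -475.047, 251.741] pointing down, gripper open.
Joint ranges: [-2.53, 2.53], [-0.77, 2.02], [0.04, 2.7], [-1, 4.14], [0.28, 2.66], [-3.11, 3.11]. Speed limits (rad/s): [2.57, 2.57, 3.14, 3.14, 3.14, 3.14].

INTERFACE

Orientations are given as [roll, pitch, yaw] about the fixed x, y, z axes, in that order (R = Rz(yaw) Ry(pitch) Rx(roll)).
In Python, from plant import bot gives the robot as it stands.
- The arm moves only by the tool step_arm, never from a script. Its argument "deltas" is a list of rows, each a list of 6 numbers: the shift along the tool's x, y, z in mm, then the turn, a rotation vector about the tool's x, y, z in rad. A call has 1 to 5 rows; each row is the pose to reach, as a shift and turn from the pose commanded when the call began, along the tool's axes at that moment; what a row does not reach only later rows make up. A row lasts 1/12 s, in which the tool goes at most 41.7 mm and 7.16 degrees, less where a joint would pass 70% of its speed; a pose out of reach is approached as far as the arm can. A call with a gripper value outside its range is refused whole. "fingers" is the finger opening in mm, from 0 to 91.8, set as the call begins (left out, the last holds). The fingers move at their own pace and stop on an object; the grip force is fixed at half the most. Time passes only in rows, so rows that repeat a pose let the fingers close. It gives the time, the measured TCP pose, the force and the opening at its end, in the units of the state.
- bot.get_obs(): the state, without advancing time (a new reading comes with each control period).
- bot.capture(name): name is "side" or "top"; returns a dict with "color" (480x640x3 uint8, red, green, blue), "fx", "fy", "cx", "cy" (pixels), "R" (3x3) and "t" (3): a world point X has camera coordinates R X + t. Camera axes: x right, y down, z forward; pixel columns grow to the right and rows downward; lengths in mm; the calibration is good to about 2 mm. A picture is of the moment at which its call begins. There is no depth.
- bot.close_job(): hands the job in, once; it reports no verdict.
Trained networks look in a picture, given as the dict that the camera call returned (one of the last four; its "shot" number tells which), for a name from the list of things; names that differ only in an ending like _2 or _b are one class to them, and where a whole thing is asked for, a point or a joint stands for the part that bears it (a point fixed in the world has none). Each returns a list of dicts, best first, with "p" (0 to 1); they miss things now and then, are a little off and sometimes report something else, mostly with a low value. They report only what shows in the picture. A call takes as long as a camera call. They do not tell look-alikes from the thing itself.
- bot.boxes_of(query, picture): "rect" ([centre column, centre row, width, height] in pixels, round what is visible of it).
The state is a dict: "time": time; "joint_positions": joint angles; "dq": joint speeds; "tau": joint torques, N m; "tool_pos": TCP position; "tcp_rot": TCP orientation; "contact_force": force on the tool from outside, world axes, zero at the start; "moment": the same for the moment, N m; "grip_width": finger opening in mm.
Only numpy, scipy, OpenCV 4.12 (cv2) and the standard library are available. Lean on these libraries where they do the work, as an engineer would, in place of code of your own. Each camera call takes 0.05 s, during which the arm holds its last target. There are 200 camera calls.

TASK

One of the three brass bushings in the white rack has the right bore: take the stepped plug gauge out of its wooden block and try it upright and gently (never pressing it on a bushing with more than 30 N) in one bushing after another until it stands, go section fully in, in the one whose bore takes the thin go section all the way but stops the thicker no-go section (try the last one too, do not infer it) - a bore that the tip cannot enter is too tight, and one that swallows the gauge down to its red-edged collar is too wide. Put the gauge back upright and fully down in its block and set the good bushing down upright in the steel tray without dropping it. Leave the other two bushings standing in their seats and do not disturb the label roll, the jar and the marker.

Things in the scene. Friction and masses are not known exactly. Their poses are not given: they have to be found in the camera images.
- seat_1 (a point): Floor centre of the seat at the +y end of the white rack (fixed plate 100 x 230 x 12 mm; three seats 70 mm apart along its y; axes are the rack's, z up). A seat is a round recess 46 mm wide, 5 mm deep, floor 7 mm above the table. A loose brass bushing stands upright in each, 40 mm wide, 45 mm tall, about 0.3 kg, up to 3 mm off the seat's centre (not measured), free to slide in it.
- seat_2 (a point): The same point of the middle seat. All bushings look the same outside and have the same mouth: a flat-bottomed counterbore 24 mm wide, 8 mm deep. Below it, on the same axis, the bore runs through to the foot: 14.4 mm wide in one bushing (too tight), 17.4 mm in one (good), 20.6 mm in one (too wide). Which stands in which seat is not told and changes.
- seat_3 (a point): The same point of the seat at the rack's -y end. In a bushing the gauge's tip stops 8 mm below the bushing's top, on the bottom of the mouth, if the bore is tight or the tip is over about 1 mm off the bore's axis; 26 mm below the top (no-go step on the bottom of the mouth) in the good bore, or in the wide one if over 0.8 mm off axis; 38 mm below it (collar on the rim) in the wide one on axis.
- gauge_grip (a point): Centre of the blue square handle (22 x 22 x 50 mm; grip here) of the loose plug gauge, 94 mm long, 0.15 kg, standing tip down in its block. From the tip up its z axis: go section 16 mm wide to 18 mm, no-go section 19 mm wide to 38 mm, collar 30 mm wide (red edge) to 43 mm, handle to 93 mm. This point is 68 mm above the tip. x and y are the handle's flats' normals. Hold it firmly.
- gauge_tip (a point): Centre of the gauge's tip face, its lower end; the tip's edge has a 1 mm chamfer. Axes as gauge_grip.
- block_hole (a point): Centre of the mouth of the hole in the wooden gauge block (fixed, 64 x 64 x 45 mm), in its top face, 45 mm above the table. The hole is 24 mm wide and goes right through; with the gauge fully down its collar rests on the block and the tip is 38 mm below this point.
- tray: Steel tray for the good bushing, fixed; origin under its centre at table height. 192 mm along its x, 262 mm along its y, rim 28 mm high; the flat inside floor is 4 mm above the table and 170 x 240 mm. It starts empty.
- label_roll: Bystander: white label roll, 68 mm wide, 40 mm tall, loose; origin at the centre of its underside.
- red_cap_jar: Bystander: white jar with red cap, 72 mm wide, 121 mm tall, loose; origin at the centre of its underside.
- marker: Bystander: felt marker lying flat, 131 mm along its y, 14 mm thick, loose; origin at its underside's centre.
There are look-alikes about, which are no part of the job. There is more than one size of the part that bears gauge_grip; the job needs the smallest.

How it is judged (in metres and radians):
On the way:
1. the gauge, held upright, stands in the bore of the good bushing with its go section in as far as the no-go step (z of gauge_tip in the frame of good_bushing below 0.022 m and horizontal distance between gauge_tip and good_bushing below 0.0025 m and angle between the z axis of gauge_tip and the z axis of good_bushing, either way round below 0.1 rad), for 0.2 s.
At the end, for the whole second after the job is handed in: The good bushing stands upright (within 0.1 rad) at rest on the floor of the steel tray; the other two stand upright in their seats, within 12 mm of where they were; the gauge is back upright in its block, its tip within 7 mm of the hole's axis and 34 to 42 mm below the block's top (x of good_bushing in the frame of tray between -0.075 and 0.075 m and y of good_bushing in the frame of tray between -0.11 and 0.11 m and z of good_bushing in the frame of tray between -0.002 and 0.01 m and angle between each of good_bushing, tight_bushing, wide_bushing's own z axis and vertical below 0.1 rad and linear speed of good_bushing below 0.02 m/s and horizontal distance between gauge_tip and block_hole below 0.007 m and z of gauge_tip in the frame of block_hole between -0.042 and -0.034 m and angle between gauge_tip's own z axis and vertical below 0.12 rad and distance of each of tight_bushing, wide_bushing from where it was at the start of the episode below 0.012 m); the robot touches nothing.
It fails at once if the gauge is pressed on a bushing with more than 30 N (contact force between gauge and tight_bushing above 30 N or contact force between gauge and good_bushing above 30 N or contact force between gauge and wide_bushing above 30 N).
It fails at once if the good bushing is dropped (moves faster than 0.6 m/s with no finger on it) (linear speed of good_bushing above 0.6 m/s and contact force between the fingers and good_bushing below 0.1 N).
It fails at once if a bystander is moved by more than 25 mm (distance of any of label_roll, red_cap_jar, marker from where it was at the start of the episode above 0.025 m).
It also fails if it takes over 72 s, if anything falls off the work surface, if the arm or the gripper's body presses on something with over 40 N, if the wrist force passes 120 N, or if a joint passes its speed limit or range.

## Working session

There is one attempt and no reset: what is moved stays moved. The work goes in short steps, Python scripts to look and compute and a tool call to move; the robot and the scene stay as the last step left them, time stands still between calls to the robot, and variables do not carry over. Pictures are saved under pics/ and viewed, about 8 in all and at most 12, crops included, and the job is handed in when it is done.

Besides the shell and the picture viewer there is one more tool, called after "Request:" as name([rows], argument=value, ...), one row to a line, values as JSON. step_arm: Moves the arm, as the interface text tells. Its arguments: {"type":"object","properties":{"deltas":{"type":"array"},"fingers":{"type":"number"}},"required":["deltas"]}

```bash
mkdir -p pics; ls; cat > h.py <<'E'
import numpy as np,cv2,json
from plant import bot
def ray(c,u,v):
    R=np.array(c["R"]);t=np.array(c["t"]);d=R.T@np.array([(u-c["cx"])/c["fx"],(v-c["cy"])/c["fy"],1]);return -R.T@t,d/np.linalg.norm(d)
def atz(c,u,v,z):
    o,d=ray(c,u,v);return o+d*(z-o[2])/d[2]
def proj(c,X):
    p=np.array(c["R"])@np.array(X,float)+np.array(c["t"]);return np.array([c["fx"]*p[0]/p[2]+c["cx"],c["fy"]*p[1]/p[2]+c["cy"]])
def tri(c1,p1,c2,p2):
    o1,d1=ray(c1,*p1);o2,d2=ray(c2,*p2)
    s=np.linalg.lstsq(np.stack([d1,-d2],1),o2-o1,rcond=None)[0];a=o1+s[0]*d1;b=o2+s[1]*d2
    return (a+b)/2,np.linalg.norm(a-b)
def save(c,n,roi=None,k=1):
    im=c["color"][:,:,::-1]
    if roi: im=im[roi[1]:roi[3],roi[0]:roi[2]]
    cv2.imwrite("pics/"+n,cv2.resize(im,None,fx=k,fy=k,interpolation=cv2.INTER_CUBIC))
E
python3 - <<'E'
from h import *
print(bot.tip_reach, bot.get_obs())
for n in("top","side"):
    c=bot.capture(n);save(c,n+"0.png");print(n,c["fx"],-np.array(c["R"]).T@c["t"],np.array(c["R"]).round(2).tolist())
    for q in("gauge_grip","block_hole","seat_1","tray","label_roll","red_cap_jar","marker","gauge_tip"):
        try:print(q,[(np.round(r["rect"]).astype(int).tolist(),round(r["p"],2)) for r in bot.boxes_of(q,c)])
        except Exception as e:print(q,e)
E
```

```text
pics
25.0 {'time': 0.0, 'joint_positions': array([-1.27695961e+00,  3.42753636e-01,  1.52502848e+00, -1.11988442e-05,
        1.27539573e+00, -1.46020632e-01]), 'dq': array([ 0.00127372,  0.00151522,  0.00161344,  0.00087428, -0.00093766,
       -0.00081575]), 'tau': array([-5.21773145e-04, -4.31248462e+01, -2.44215560e+01,  7.16139749e-02,
        5.58968622e-02, -1.13845317e-04]), 'tool_pos': array([ 223.44868549, -474.66198512,  251.02489105]), 'tcp_rot': array([-3.14002277e+00, -2.20054253e-04,  4.39860449e-01]), 'contact_force': array([-0.64939273,  0.47062372, -0.75039966]), 'moment': array([-0.01370169,  0.01149075,  0.05232345]), 'grip_width': 91.29035361072027}
top 584.3265337636273 [ 253.30300744   56.2802438  1290.91635769] [[-0.08, -1.0, -0.0], [-0.97, 0.07, -0.21], [0.21, -0.01, -0.98]]
gauge_grip [([380, 202, 18, 27], 0.97), ([401, 161, 14, 15], 0.67), ([468, 158, 25, 32], 0.62)]
block_hole [([454, 257, 108, 54], 0.21)]
seat_1 [([454, 256, 107, 58], 0.56)]
tray [([403, 159, 15, 21], 0.67), ([163, 262, 118, 89], 0.61)]
label_roll [([284, 294, 32, 28], 0.57), ([415, 307, 60, 19], 0.32)]
red_cap_jar [([346, 297, 39, 38], 0.59)]
marker [([416, 307, 55, 20], 0.91), ([401, 166, 29, 32], 0.2)]
gauge_tip [([381, 202, 22, 26], 0.6), ([467, 160, 25, 33], 0.58), ([403, 161, 16, 23], 0.47)]
side 499.34903703249046 [  77.41813697 -928.04430762  500.20639381] [[0.92, -0.4, -0.01], [-0.15, -0.32, -0.94], [0.37, 0.86, -0.35]]
gauge_grip [([431, 266, 19, 25], 0.79), ([381, 265, 18, 63], 0.74), ([472, 296, 27, 68], 0.69)]
block_hole [([431, 289, 45, 33], 0.96)]
seat_1 [([372, 341, 87, 76], 0.72)]
tray []
label_roll []
red_cap_jar []
marker [([292, 328, 44, 35], 0.66), ([281, 273, 35, 51], 0.16)]
gauge_tip [([474, 297, 19, 63], 0.82), ([381, 266, 22, 58], 0.78), ([429, 267, 16, 29], 0.62)]
```

View pics/top0.png

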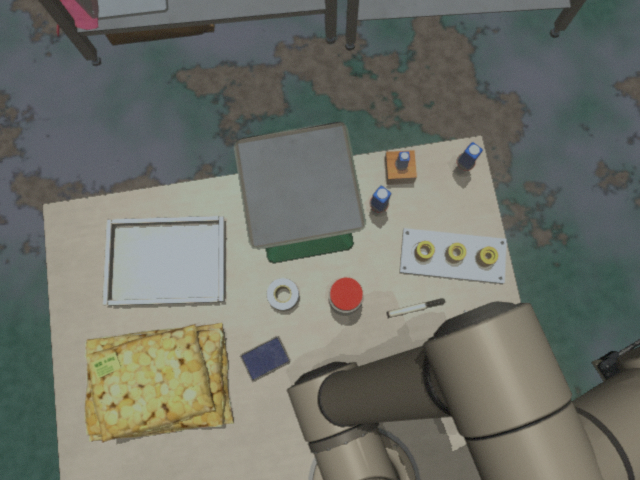

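View pics/side0.png

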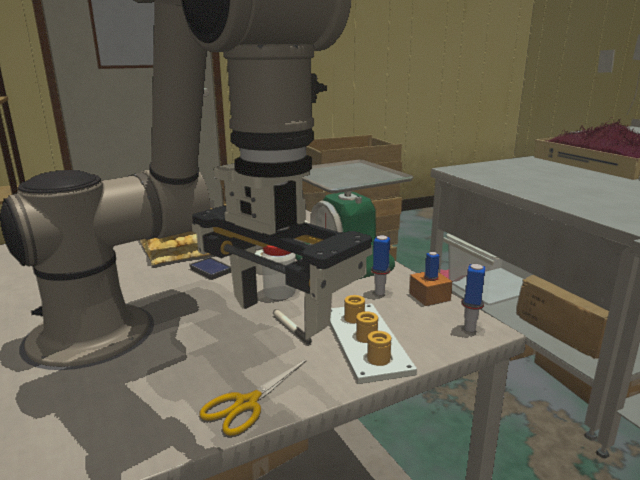

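The top view shows the block with its gauge at (402,163), the rack at (454,257) and the tray at (163,262). The taller look-alike gauges stand at (380,200) and (468,158). Next I'll zoom in to measure.

```bash
python3 - <<'E'
from h import *
a=bot.capture("top");b=bot.capture("side")
A=cv2.resize(a["color"][140:290,375:515,::-1],None,fx=4,fy=4,interpolation=cv2.INTER_CUBIC)
B=cv2.resize(b["color"][245:385,325:455,::-1],None,fx=4,fy=4,interpolation=cv2.INTER_CUBIC)
cv2.imwrite("pics/za.png",A);cv2.imwrite("pics/zb.png",B)
np.set_printoptions(suppress=True,precision=1)
print("gauge grip tri",tri(a,(403,157.5),b,(431.5,266)))
for n,u,v in(("b1",425,249),("b2",456,251),("b3",487,255)):print(n,atz(a,u,v,52))
for u,v in((404,229),(507,238),(505,283),(401,273)):print("corner",atz(a,u,v,12))
for u,v in((106,218),(223,217),(224,304),(105,306)):print("tray",atz(a,u,v,28))
for u,v in((387,152),(414,152),(416,181),(388,182)):print("block",atz(a,u,v,45))
for q in("label_roll","red_cap_jar","marker"):
    r=bot.boxes_of(q,a); print(q,[(atz(a,*x["rect"][:2],20)) for x in r[:1]])
E
```

```text
gauge grip tri (array([ 672.3, -140.6,   73.7]), np.float64(5.356366418630484))
b1 [ 472.1 -171.2   52. ]
b2 [ 462.6 -237.2   52. ]
b3 [ 448.8 -302.5   52. ]
corner [ 528.1 -136.7   12. ]
corner [ 490.  -363.7   12. ]
corner [ 390.1 -345.1   12. ]
corner [ 429.6 -119.8   12. ]
tray [600.5 524.9  28. ]
tray [582.8 264.6  28. ]
tray [389.3 270.   28. ]
tray [404.6 526.5  28. ]
block [ 700.5 -112.1   45. ]
block [ 695.8 -172.5   45. ]
block [ 627.8 -169.7   45. ]
block [ 630.3 -107.4   45. ]
label_roll [array([400.6, 142.1,  20. ])]
red_cap_jar [array([385.3,   4.9,  20. ])]
marker [array([ 352.1, -143.4,   20. ])]
```

View pics/za.png

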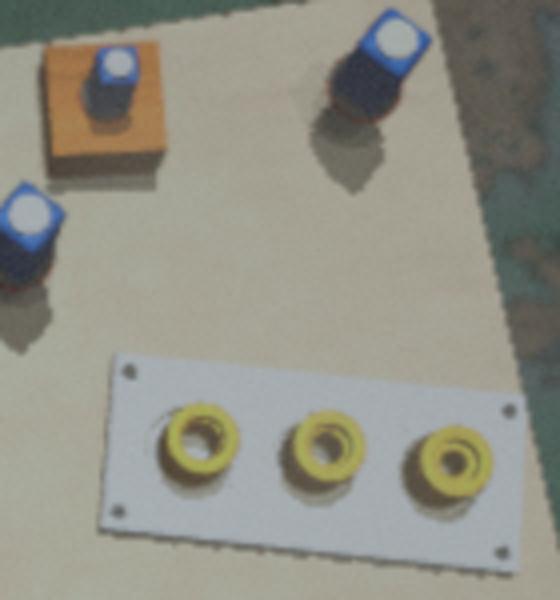

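View pics/zb.png

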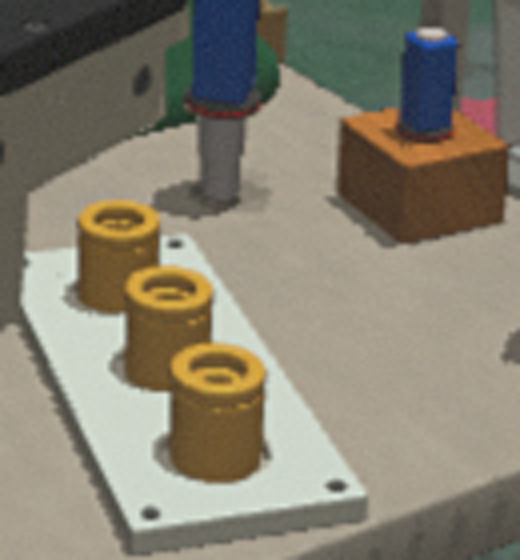

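The gauge handle top is at (404,155.5) in the top view and (433,254.5) in the side view. The bushing tops are at about (425,250), (457,252) and (489,255.5). I'll refine the positions by triangulating.

```bash
python3 - <<'E'
from h import *
np.set_printoptions(suppress=True,precision=1)
a=bot.capture("top");b=bot.capture("side")
for n,p,q in(("g",(404.25,155.5),(432.75,254.5)),("b1",(425.2,250),(354.75,299.5)),("b2",(457,251.75),(367.25,316.75)),("b3",(488.7,255.5),(379.5,337.2))):
    print(n,*tri(a,p,b,q),"atz",atz(a,*p,100 if n=="g" else 52),atz(b,*q,100 if n=="g" else 52))
# yaw of block: front top edge etc
for u,v in((45,45),(158,43),(165,152),(50,157)):print("blk",atz(a,375+u/4,140+v/4,45))
for u,v in((116,354),(526,394),(518,573),(100,530)):print("rack",atz(a,375+u/4,140+v/4,12))
for u,v in((98,48),(132,43),(138,78),(100,84)):print("hdl",atz(a,375+u/4,140+v/4,100))
for i in(1,2):print(bot.get_obs()["tool_pos"])
E
```

```text
g [ 670.1 -140.8   99.4] 0.20590088688517422 atz [ 670.  -140.7  100. ] [ 669.1 -142.   100. ]
b1 [ 471.3 -171.9   52.3] 3.2644749310014753 atz [ 469.8 -171.4   52. ] [ 473.5 -171.3   52. ]
b2 [ 462.  -239.6   52.3] 2.6168521971425704 atz [ 460.8 -239.2   52. ] [ 463.7 -239.1   52. ]
b3 [ 448.7 -306.7   51.7] 2.52439279934124 atz [ 447.5 -306.    52. ] [ 449.8 -307.1   52. ]
blk [ 702.4 -110.6   45. ]
blk [ 698.7 -174.    45. ]
blk [ 634.7 -171.    45. ]
blk [ 636.7 -106.9   45. ]
rack [ 529.2 -136.8   12. ]
rack [ 488.9 -362.5   12. ]
rack [ 389.7 -344.    12. ]
rack [ 430.9 -117.7   12. ]
hdl [ 678.7 -131.4  100. ]
hdl [ 680.1 -149.9  100. ]
hdl [ 660.2 -151.   100. ]
hdl [ 658.4 -130.4  100. ]
[ 223.5 -475.   251.7]
[ 223.5 -475.   251.7]
```

```bash
cat >> h.py <<'E'
from scipy.spatial.transform import Rotation as Ro
def plan(ts,start=None):
    o=bot.get_obs(); 
    p=np.array(start[:3] if start else o["tool_pos"]);R=Ro.from_euler("z",start[3])*Ro.from_euler("x",np.pi) if start else Ro.from_euler("xyz",o["tcp_rot"])
    for t in ts:
        R2=Ro.from_euler("z",t[3])*Ro.from_euler("x",np.pi)
        d=R.inv().apply(np.array(t[:3])-p);w=(R.inv()*R2).as_rotvec()
        print(t,"->",d.round(1).tolist(),w.round(4).tolist(),"rows",round(max(np.linalg.norm(d)/41.7,np.linalg.norm(w)/.125),1))
        p=np.array(t[:3],float);R=R2
E
python3 - <<'E'
from h import *
np.set_printoptions(suppress=True,precision=1)
a=bot.capture("top");b=bot.capture("side")
print(tri(a,(382.5,193.75),b,(381.5,238)),tri(a,(474.5,150.5),b,(475.5,267)))
print(bot.get_obs()["tool_pos"],bot.get_obs()["tcp_rot"])
plan([(448,-308,100,.605),(448,-308,45,.605),(448,-308,85,.605),(461,-240,85,.605),(472,-171,85,.605)])
E
```

```text
(array([580.3, -82.5, 130.2]), np.float64(0.16538156548907906)) (array([ 658.7, -283.2,  130.9]), np.float64(0.2092766848813409))
[ 223.5 -475.   251.7] [3.1 0.  0.4]
(448, -308, 100, 0.605) -> [274.2, -55.6, 151.7] [0.0001, 0.0, -0.1652] rows 7.6
(448, -308, 45, 0.605) -> [0.0, -0.0, 55.0] [0.0, 0.0, 0.0] rows 1.3
(448, -308, 85, 0.605) -> [-0.0, 0.0, -40.0] [0.0, 0.0, 0.0] rows 1.0
(461, -240, 85, 0.605) -> [49.4, -48.5, -0.0] [0.0, 0.0, 0.0] rows 1.7
(472, -171, 85, 0.605) -> [48.3, -50.5, -0.0] [0.0, 0.0, 0.0] rows 1.7
```

Request:
step_arm([
  [180, -36, 100, 0, 0, 0],
  [180, -36, 100, 0, 0, 0],
  [180, -36, 100, 0, 0, 0],
  [180, -36, 100, 0, 0, 0],
  [180, -36, 100, 0, 0, 0],
], fingers=60)

```text
time: 1.77
tool_pos: [371.7, -365.1, 151.4]
tcp_rot: [3.141, -0.0, 0.439]
contact_force: [0.4, -1.3, 0.2]
grip_width: 63.5
```

Request:
step_arm([
  [94.2, -19.6, 51.7, 0, 0, -0.1652],
  [94.2, -19.6, 51.7, 0, 0, -0.1652],
  [94.2, -19.6, 51.7, 0, 0, -0.1652],
  [94.2, -19.6, 51.7, 0, 0, -0.1652],
  [94.2, -19.6, 51.7, 0, 0, -0.1652],
])

```text
time: 2.18
tool_pos: [447.9, -307.3, 99.6]
tcp_rot: [-3.14, 0.001, 0.608]
contact_force: [1.1, -0.9, 0.6]
grip_width: 59.7
```

Request:
step_arm([
  [0, 0, 30, 0, 0, 0],
  [0, 0, 55, 0, 0, 0],
  [0, 0, 55, 0, 0, 0],
])

```text
time: 2.43
tool_pos: [444.9, -307.8, 42.4]
tcp_rot: [-3.136, 0.002, 0.604]
contact_force: [-0.4, 0.8, -0.6]
grip_width: 59.9
```

Request:
step_arm([
  [0, 0, 0, 0, 0, 0],
  [0, 0, 0, 0, 0, 0],
  [0, 0, 0, 0, 0, 0],
  [0, 0, 0, 0, 0, 0],
  [0, 0, 0, 0, 0, 0],
], fingers=36)

```text
time: 2.85
tool_pos: [448.0, -309.3, 47.1]
tcp_rot: [3.139, -0.0, 0.605]
contact_force: [-1.8, -0.3, 7.4]
grip_width: 39.5
```

Request:
step_arm([
  [0, 0, 0, 0, 0, 0],
  [0, 0, 0, 0, 0, 0],
  [0, 0, 0, 0, 0, 0],
])

```text
time: 3.1
tool_pos: [448.0, -309.3, 47.1]
tcp_rot: [3.139, -0.0, 0.605]
contact_force: [-2.4, -0.8, 6.9]
grip_width: 39.4
```

Request:
step_arm([
  [0, 0, 0, 0, 0, 0],
  [0, 0, 0, 0, 0, 0],
  [0, 0, 0, 0, 0, 0],
  [0, 0, 0, 0, 0, 0],
], fingers=60)

```text
time: 3.43
tool_pos: [447.5, -308.3, 45.4]
tcp_rot: [3.141, -0.0, 0.605]
contact_force: [-0.2, 0.8, 0.6]
grip_width: 58.7
```

Request:
step_arm([
  [0, 0, -40, 0, 0, 0],
  [20, -20, -40, 0, 0, 0],
  [49.4, -48.5, -40, 0, 0, 0],
  [49.4, -48.5, -40, 0, 0, 0],
])

```text
time: 3.77
tool_pos: [460.6, -235.0, 85.5]
tcp_rot: [-3.138, -0.001, 0.608]
contact_force: [-0.8, 0.6, -1.4]
grip_width: 60.0
```

Request:
step_arm([
  [0, 0, 40, 0, 0, 0],
  [0, 0, 40, 0, 0, 0],
  [0, 0, 40, 0, 0, 0],
])

```text
time: 4.02
tool_pos: [459.2, -239.3, 43.9]
tcp_rot: [-3.136, 0.002, 0.605]
contact_force: [0.4, -0.2, -0.2]
grip_width: 60.3
```

Request:
step_arm([
  [0, 0, 0, 0, 0, 0],
  [0, 0, 0, 0, 0, 0],
  [0, 0, 0, 0, 0, 0],
  [0, 0, 0, 0, 0, 0],
  [0, 0, 0, 0, 0, 0],
], fingers=36)

```text
time: 4.43
tool_pos: [461.2, -241.2, 46.7]
tcp_rot: [3.139, -0.001, 0.605]
contact_force: [-0.5, -1.3, 6.6]
grip_width: 39.3
```

Request:
step_arm([
  [0, 0, 0, 0, 0, 0],
  [0, 0, 0, 0, 0, 0],
  [0, 0, 0, 0, 0, 0],
  [0, 0, 0, 0, 0, 0],
], fingers=60)

```text
time: 4.77
tool_pos: [460.4, -240.2, 45.3]
tcp_rot: [-3.141, 0.0, 0.605]
contact_force: [-0.4, -0.0, -0.4]
grip_width: 58.4
```

Request:
step_arm([
  [0, 0, -40, 0, 0, 0],
  [20, -21, -40, 0, 0, 0],
  [48.3, -50.5, -40, 0, 0, 0],
  [48.3, -50.5, -40, 0, 0, 0],
])

```text
time: 5.1
tool_pos: [471.3, -166.2, 85.4]
tcp_rot: [-3.139, -0.0, 0.608]
contact_force: [0.1, -0.1, -0.3]
grip_width: 59.9
```

Request:
step_arm([
  [0, 0, 40, 0, 0, 0],
  [0, 0, 40, 0, 0, 0],
  [0, 0, 40, 0, 0, 0],
])

```text
time: 5.35
tool_pos: [470.0, -170.5, 43.9]
tcp_rot: [-3.136, 0.003, 0.605]
contact_force: [-0.3, 0.3, 0.2]
grip_width: 60.2
```

Request:
step_arm([
  [0, 0, 0, 0, 0, 0],
  [0, 0, 0, 0, 0, 0],
  [0, 0, 0, 0, 0, 0],
  [0, 0, 0, 0, 0, 0],
  [0, 0, 0, 0, 0, 0],
], fingers=36)

```text
time: 5.77
tool_pos: [472.4, -172.2, 46.7]
tcp_rot: [3.139, -0.001, 0.605]
contact_force: [-0.7, -1.7, 7.0]
grip_width: 39.6
```

Request:
step_arm([
  [0, 0, 0, 0, 0, 0],
  [0, 0, 0, 0, 0, 0],
  [0, 0, 0, 0, 0, 0],
  [0, 0, 0, 0, 0, 0],
], fingers=60)

```text
time: 6.1
tool_pos: [471.4, -171.3, 45.3]
tcp_rot: [-3.141, 0.0, 0.605]
contact_force: [-0.1, 0.3, 0.3]
grip_width: 58.5
```

Request:
step_arm([
  [0, 0, -40, 0, 0, 0],
  [0, 0, -40, 0, 0, 0],
])

```text
time: 6.27
tool_pos: [473.7, -172.4, 89.1]
tcp_rot: [3.136, -0.003, 0.605]
contact_force: [1.6, -0.6, 0.9]
grip_width: 59.9
```

```bash
python3 - <<'E'
from h import *
plan([(472,-171,85,.605-.625),(472,-171,85,.605-1.25),(472,-171,85,-.966)],start=(472,-171,85,.605))
plan([(461,-240,85,-.966),(448,-308,85,-.966)],start=(472,-171,85,-.966))
E
```

```text
(472, -171, 85, -0.020000000000000018) -> [0.0, 0.0, 0.0] [0.0, -0.0, 0.625] rows 5.0
(472, -171, 85, -0.645) -> [0.0, 0.0, 0.0] [0.0, -0.0, 0.625] rows 5.0
(472, -171, 85, -0.966) -> [0.0, 0.0, 0.0] [0.0, -0.0, 0.321] rows 2.6
(461, -240, 85, -0.966) -> [50.5, 48.3, 0.0] [0.0, 0.0, 0.0] rows 1.7
(448, -308, 85, -0.966) -> [48.5, 49.4, 0.0] [0.0, 0.0, 0.0] rows 1.7
```

Request:
step_arm([
  [0, 0, 0, 0, 0, 0.125],
  [0, 0, 0, 0, 0, 0.25],
  [0, 0, 0, 0, 0, 0.375],
  [0, 0, 0, 0, 0, 0.5],
  [0, 0, 0, 0, 0, 0.625],
])

```text
time: 6.68
tool_pos: [471.6, -171.3, 85.5]
tcp_rot: [3.141, -0.0, -0.026]
contact_force: [0.2, -1.1, 0.1]
grip_width: 59.8
```

Request:
step_arm([
  [0, 0, 0, 0, 0, 0.125],
  [0, 0, 0, 0, 0, 0.25],
  [0, 0, 0, 0, 0, 0.375],
  [0, 0, 0, 0, 0, 0.5],
  [0, 0, 0, 0, 0, 0.625],
])

```text
time: 7.1
tool_pos: [471.6, -171.4, 85.4]
tcp_rot: [-3.142, -0.0, -0.651]
contact_force: [0.0, 0.1, 0.6]
grip_width: 59.6
```

Request:
step_arm([
  [0, 0, 0, 0, 0, 0.125],
  [0, 0, 0, 0, 0, 0.25],
  [0, 0, 0, 0, 0, 0.321],
  [0, 0, 40, 0, 0, 0.321],
  [0, 0, 40, 0, 0, 0.321],
])

```text
time: 7.52
tool_pos: [468.7, -169.9, 40.6]
tcp_rot: [3.137, 0.008, -0.966]
contact_force: [-2.8, 1.4, -0.8]
grip_width: 60.0
```

Request:
step_arm([
  [0, 0, 0, 0, 0, 0],
  [0, 0, 0, 0, 0, 0],
  [0, 0, 0, 0, 0, 0],
  [0, 0, 0, 0, 0, 0],
  [0, 0, 0, 0, 0, 0],
], fingers=36)

```text
time: 7.93
tool_pos: [472.5, -171.8, 47.0]
tcp_rot: [-3.14, -0.003, -0.966]
contact_force: [-0.3, 0.9, 7.4]
grip_width: 39.6
```

Request:
step_arm([
  [0, 0, 0, 0, 0, 0],
  [0, 0, 0, 0, 0, 0],
  [0, 0, 0, 0, 0, 0],
  [0, 0, 0, 0, 0, 0],
], fingers=60)

```text
time: 8.27
tool_pos: [471.4, -171.4, 45.4]
tcp_rot: [3.141, 0.0, -0.966]
contact_force: [0.1, -1.4, 0.2]
grip_width: 58.7
```

Request:
step_arm([
  [0, 0, -40, 0, 0, 0],
  [20, 20, -40, 0, 0, 0],
  [50.5, 48.3, -40, 0, 0, 0],
  [50.5, 48.3, -40, 0, 0, 0],
])

```text
time: 8.6
tool_pos: [460.8, -246.2, 86.3]
tcp_rot: [-3.142, -0.005, -0.969]
contact_force: [-0.0, -1.5, -0.4]
grip_width: 60.1
```

Request:
step_arm([
  [0, 0, 40, 0, 0, 0],
  [0, 0, 40, 0, 0, 0],
  [0, 0, 40, 0, 0, 0],
])

```text
time: 8.85
tool_pos: [458.8, -239.3, 43.7]
tcp_rot: [3.139, 0.006, -0.966]
contact_force: [0.3, 0.5, -0.3]
grip_width: 59.9
```

Request:
step_arm([
  [0, 0, 0, 0, 0, 0],
  [0, 0, 0, 0, 0, 0],
  [0, 0, 0, 0, 0, 0],
  [0, 0, 0, 0, 0, 0],
  [0, 0, 0, 0, 0, 0],
], fingers=36)

```text
time: 9.27
tool_pos: [461.6, -240.5, 46.9]
tcp_rot: [-3.14, -0.003, -0.966]
contact_force: [1.0, 3.6, 6.4]
grip_width: 39.6
```

Request:
step_arm([
  [0, 0, 0, 0, 0, 0],
  [0, 0, 0, 0, 0, 0],
  [0, 0, 0, 0, 0, 0],
  [0, 0, 0, 0, 0, 0],
], fingers=60)

```text
time: 9.6
tool_pos: [460.3, -240.3, 45.3]
tcp_rot: [3.141, 0.0, -0.966]
contact_force: [-0.6, 0.4, -0.0]
grip_width: 58.4
```

Request:
step_arm([
  [0, 0, -40, 0, 0, 0],
  [20, 20, -40, 0, 0, 0],
  [48.5, 49.4, -40, 0, 0, 0],
  [48.5, 49.4, -40, 0, 0, 0],
])

```text
time: 9.93
tool_pos: [447.2, -314.3, 86.3]
tcp_rot: [3.141, -0.006, -0.969]
contact_force: [-0.7, -0.6, 0.2]
grip_width: 60.1
```

Request:
step_arm([
  [0, 0, 40, 0, 0, 0],
  [0, 0, 40, 0, 0, 0],
  [0, 0, 40, 0, 0, 0],
])

```text
time: 10.18
tool_pos: [445.9, -307.1, 43.6]
tcp_rot: [3.14, 0.006, -0.966]
contact_force: [0.5, -0.4, 0.1]
grip_width: 59.8
```

Request:
step_arm([
  [0, 0, 0, 0, 0, 0],
  [0, 0, 0, 0, 0, 0],
  [0, 0, 0, 0, 0, 0],
  [0, 0, 0, 0, 0, 0],
  [0, 0, 0, 0, 0, 0],
], fingers=36)

```text
time: 10.6
tool_pos: [448.6, -308.5, 46.9]
tcp_rot: [-3.14, -0.003, -0.966]
contact_force: [1.9, 3.7, 6.8]
grip_width: 39.0
```

Request:
step_arm([
  [0, 0, 0, 0, 0, 0],
  [0, 0, 0, 0, 0, 0],
  [0, 0, 0, 0, 0, 0],
  [0, 0, 0, 0, 0, 0],
], fingers=60)

```text
time: 10.93
tool_pos: [447.3, -308.4, 45.3]
tcp_rot: [3.141, 0.0, -0.966]
contact_force: [-0.7, 0.5, 0.7]
grip_width: 58.8
```

Request:
step_arm([
  [0, 0, -40, 0, 0, 0],
  [0, 0, -80, 0, 0, 0],
  [0, 0, -80, 0, 0, 0],
  [0, 0, -80, 0, 0, 0],
])

```text
time: 11.27
tool_pos: [448.4, -309.3, 127.5]
tcp_rot: [-3.141, -0.005, -0.966]
contact_force: [-0.9, 0.0, 0.7]
grip_width: 59.9
```

```bash
python3 - <<'E'
from h import *
print(bot.get_obs()["tool_pos"],bot.get_obs()["joint_positions"])
plan([(448,-308,125,-.5),(670,-141,170,0),(670,-141,96,0)],start=(448,-308,125,-.966))
E
```

```text
[ 448.38855101 -309.33175745  127.48039464] [-7.44536212e-01  5.04407292e-01  1.64152073e+00 -1.68793835e-04
  9.90610634e-01  1.79241718e+00]
(448, -308, 125, -0.5) -> [0.0, 0.0, 0.0] [-0.0, 0.0, -0.466] rows 3.7
(670, -141, 170, 0) -> [114.8, -253.0, -45.0] [0.0, 0.0, -0.5] rows 6.7
(670, -141, 96, 0) -> [0.0, -0.0, 74.0] [0.0, 0.0, 0.0] rows 1.8
```

Request:
step_arm([
  [0, 0, -20, 0, 0, -0.12],
  [0, 0, -45, 0, 0, -0.24],
  [0, 0, -45, 0, 0, -0.36],
  [0, 0, -45, 0, 0, -0.466],
])

```text
time: 11.6
tool_pos: [447.4, -308.5, 170.3]
tcp_rot: [3.141, -0.0, -0.494]
contact_force: [-0.2, 0.6, 0.1]
grip_width: 60.4
```

Request:
step_arm([
  [16, -36, 0, 0, 0, 0],
  [32, -72, 0, 0, 0, 0],
  [48, -108, 0, 0, 0, 0],
  [64, -144, 0, 0, 0, 0],
  [80, -180, 0, 0, 0, 0],
])

```text
time: 12.02
tool_pos: [604.4, -187.3, 168.4]
tcp_rot: [3.141, 0.003, -0.5]
contact_force: [0.4, -1.3, 0.4]
grip_width: 60.0
```

Request:
step_arm([
  [17, -37, 0, 0, 0, -0.12],
  [34.8, -73, 0, 0, 0, -0.24],
  [34.8, -73, 0, 0, 0, -0.36],
  [34.8, -73, 0, 0, 0, -0.48],
  [34.8, -73, 0, 0, 0, -0.5],
])

```text
time: 12.43
tool_pos: [669.1, -140.3, 167.6]
tcp_rot: [-3.141, 0.004, 0.006]
contact_force: [0.2, -0.3, -0.5]
grip_width: 60.1
```

Request:
step_arm([
  [0, 0, 30, 0, 0, 0],
  [0, 0, 60, 0, 0, 0],
  [0, 0, 60, 0, 0, 0],
  [0, 0, 60, 0, 0, 0],
])

```text
time: 12.77
tool_pos: [667.8, -141.4, 108.0]
tcp_rot: [-3.14, 0.005, -0.003]
contact_force: [1.2, -0.1, 0.6]
grip_width: 60.5
```

```bash
python3 - <<'E'
from h import *
print(bot.get_obs()["tool_pos"],bot.get_obs()["tcp_rot"])
a=bot.capture("top");b=bot.capture("side")
A=cv2.resize(a["color"][120:220,340:480,::-1],None,fx=4,fy=4,interpolation=cv2.INTER_CUBIC)
B=cv2.resize(b["color"][170:320,360:500,::-1],None,fx=4,fy=4,interpolation=cv2.INTER_CUBIC)[:400]
cv2.imwrite("pics/g1.png",np.vstack([A[:200],B]) )
E
```

```text
[ 667.8399427  -141.38283312  108.0386533 ] [-3.13990277e+00  5.44028771e-03 -2.59205949e-03]
```

View pics/g1.png

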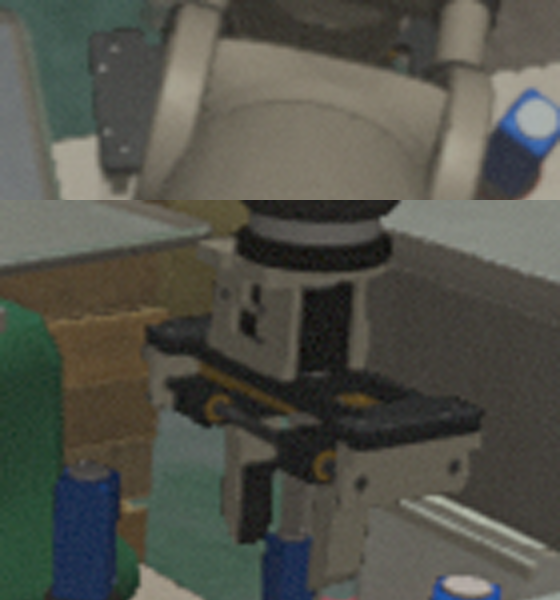

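The small gauge's handle is between the fingers, at crop (290,560). I'll descend and centre it with two grips, turned 90° from each other.

Request:
step_arm([
  [0, 0, 14, 0, 0, 0],
  [0, 0, 14, 0, 0, 0],
  [0, 0, 14, 0, 0, 0],
])

```text
time: 13.12
tool_pos: [669.7, -141.6, 97.6]
tcp_rot: [3.141, -0.001, -0.001]
contact_force: [-0.8, 0.0, -0.3]
grip_width: 59.7
```

Request:
step_arm([
  [0, 0, 0, 0, 0, 0],
  [0, 0, 0, 0, 0, 0],
  [0, 0, 0, 0, 0, 0],
  [0, 0, 0, 0, 0, 0],
  [0, 0, 0, 0, 0, 0],
], fingers=16)

```text
time: 13.53
tool_pos: [669.6, -141.4, 96.7]
tcp_rot: [3.141, -0.0, 0.0]
contact_force: [0.3, 0.9, -0.7]
grip_width: 31.4
```

Request:
step_arm([
  [0, 0, 0, 0, 0, 0],
  [0, 0, 0, 0, 0, 0],
  [0, 0, 0, 0, 0, 0],
])

```text
time: 13.78
tool_pos: [669.5, -141.3, 96.4]
tcp_rot: [-3.142, 0.0, 0.0]
contact_force: [-0.7, 0.3, 0.3]
grip_width: 21.9
```

Request:
step_arm([
  [0, 0, 0, 0, 0, 0],
  [0, 0, 0, 0, 0, 0],
  [0, 0, 0, 0, 0, 0],
  [0, 0, 0, 0, 0, 0],
  [0, 0, 0, 0, 0, 0],
], fingers=60)

```text
time: 14.2
tool_pos: [669.5, -141.4, 96.3]
tcp_rot: [3.141, -0.0, -0.0]
contact_force: [0.2, -0.3, -0.9]
grip_width: 50.9
```

Request:
step_arm([
  [0, 0, 0, 0, 0, -0.125],
  [0, 0, 0, 0, 0, -0.25],
  [0, 0, 0, 0, 0, -0.375],
  [0, 0, 0, 0, 0, -0.5],
  [0, 0, 0, 0, 0, -0.621],
])

```text
time: 14.62
tool_pos: [669.5, -141.4, 96.3]
tcp_rot: [3.142, 0.0, 0.627]
contact_force: [-1.2, 0.0, 1.0]
grip_width: 59.8
```

Request:
step_arm([
  [0, 0, 0, 0, 0, -0.125],
  [0, 0, 0, 0, 0, -0.25],
  [0, 0, 0, 0, 0, -0.375],
  [0, 0, 0, 0, 0, -0.5],
  [0, 0, 0, 0, 0, -0.6],
])

```text
time: 15.03
tool_pos: [669.5, -141.4, 96.3]
tcp_rot: [3.142, 0.0, 1.227]
contact_force: [0.1, -1.1, 0.0]
grip_width: 60.2
```

Request:
step_arm([
  [0, 0, 0, 0, 0, -0.125],
  [0, 0, 0, 0, 0, -0.25],
  [0, 0, 0, 0, 0, -0.35],
  [0, 0, 0, 0, 0, -0.35],
  [0, 0, 0, 0, 0, -0.35],
])

```text
time: 15.45
tool_pos: [669.5, -141.4, 96.4]
tcp_rot: [3.142, 0.0, 1.568]
contact_force: [0.1, -0.6, -0.2]
grip_width: 60.0
```

Request:
step_arm([
  [0, 0, 0, 0, 0, 0],
  [0, 0, 0, 0, 0, 0],
  [0, 0, 0, 0, 0, 0],
  [0, 0, 0, 0, 0, 0],
  [0, 0, 0, 0, 0, 0],
], fingers=16)

```text
time: 15.87
tool_pos: [669.5, -141.4, 96.4]
tcp_rot: [3.142, 0.0, 1.57]
contact_force: [-0.5, -0.4, 0.7]
grip_width: 31.4
```

Request:
step_arm([
  [0, 0, 0, 0, 0, 0],
  [0, 0, 0, 0, 0, 0],
  [0, 0, 0, 0, 0, 0],
  [0, 0, 0, 0, 0, 0],
  [0, 0, 0, 0, 0, 0],
])

```text
time: 16.28
tool_pos: [669.6, -141.4, 96.3]
tcp_rot: [3.141, 0.0, 1.571]
contact_force: [0.6, -0.1, 0.0]
grip_width: 21.5
```

Request:
step_arm([
  [0, 0, -20, 0, 0, 0],
  [0, 0, -50, 0, 0, 0],
  [0, 0, -70, 0, 0, 0],
  [0, 0, -70, 0, 0, 0],
])

```text
time: 16.62
tool_pos: [671.5, -142.0, 171.5]
tcp_rot: [3.134, 0.003, 1.571]
contact_force: [1.0, -0.3, 0.0]
grip_width: 21.8
```

Request:
step_arm([
  [-5, -32, 0, 0, 0, 0],
  [-11, -72, 0, 0, 0, 0],
  [-17, -110, 0, 0, 0, 0],
  [-23, -148, 0, 0, 0, 0],
  [-28, -180, 0, 0, 0, 0],
])

```text
time: 17.03
tool_pos: [486.2, -168.9, 165.0]
tcp_rot: [-3.139, -0.001, 1.571]
contact_force: [1.0, -1.3, -1.0]
grip_width: 22.1
```

Request:
step_arm([
  [-2.6, -16.8, 0, 0, 0, 0],
  [-2.6, -16.8, 0, 0, 0, 0],
  [-2.6, -16.8, 0, 0, 0, 0],
  [-2.6, -16.8, 0, 0, 0, 0],
])

```text
time: 17.37
tool_pos: [473.3, -172.1, 166.1]
tcp_rot: [3.141, 0.0, 1.571]
contact_force: [0.9, 0.5, -0.9]
grip_width: 21.9
```

```bash
python3 - <<'E'
from h import *
print(bot.get_obs()["tool_pos"],bot.get_obs()["contact_force"])
a=bot.capture("top");b=bot.capture("side")
A=cv2.resize(a["color"][210:300,390:520,::-1],None,fx=4,fy=4,interpolation=cv2.INTER_CUBIC)
B=cv2.resize(b["color"][200:365,315:445,::-1],None,fx=4,fy=4,interpolation=cv2.INTER_CUBIC)
cv2.imwrite("pics/t1.png",cv2.resize(np.vstack([A[:0],B]),None,fx=.9,fy=.9))
E
```

```text
[ 473.28255262 -172.06598546  166.05996161] [ 0.87317837  0.51829474 -0.92256797]
```

View pics/t1.png

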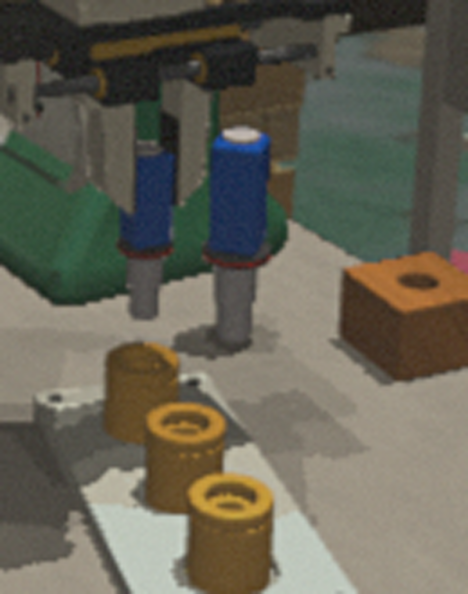

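Request:
step_arm([
  [0, 0, 15, 0, 0, 0],
  [0, 0, 28, 0, 0, 0],
  [0, 0, 29, 0, 0, 0],
  [0, 0, 29, 0, 0, 0],
])

```text
time: 17.8
tool_pos: [472.8, -171.6, 136.5]
tcp_rot: [-3.14, -0.001, 1.572]
contact_force: [-0.6, 0.4, -1.5]
grip_width: 21.9
```

Request:
step_arm([
  [0, 0, 1.5, 0, 0, 0],
  [0, 0, 3, 0, 0, 0],
  [0, 0, 4.5, 0, 0, 0],
  [0, 0, 6, 0, 0, 0],
  [0, 0, 6, 0, 0, 0],
])

```text
time: 18.22
tool_pos: [472.7, -172.0, 131.3]
tcp_rot: [3.142, 0.0, 1.571]
contact_force: [0.7, 0.9, -1.8]
grip_width: 21.8
```

Request:
step_arm([
  [0, 0, 3, 0, 0, 0],
  [0, 0, 6, 0, 0, 0],
  [0, 0, 9, 0, 0, 0],
  [0, 0, 12, 0, 0, 0],
  [0, 0, 13, 0, 0, 0],
])

```text
time: 18.63
tool_pos: [472.4, -171.9, 117.7]
tcp_rot: [-3.141, -0.0, 1.571]
contact_force: [-1.3, 0.0, -0.8]
grip_width: 21.9
```

Request:
step_arm([
  [0, 0, 1.5, 0, 0, 0],
  [0, 0, 3, 0, 0, 0],
  [0, 0, 4.5, 0, 0, 0],
  [0, 0, 5.5, 0, 0, 0],
  [0, 0, 5.5, 0, 0, 0],
])

```text
time: 19.05
tool_pos: [472.6, -172.0, 112.6]
tcp_rot: [-3.141, -0.0, 1.571]
contact_force: [-0.1, -0.4, -0.8]
grip_width: 21.7
```

Request:
step_arm([
  [0, 0, 2, 0, 0, 0],
  [0, 0, 4, 0, 0, 0],
  [0, 0, 6, 0, 0, 0],
  [0, 0, 7, 0, 0, 0],
  [0, 0, 7, 0, 0, 0],
])

```text
time: 19.47
tool_pos: [472.5, -171.9, 105.5]
tcp_rot: [-3.141, -0.0, 1.571]
contact_force: [-0.2, -0.8, -1.4]
grip_width: 21.7
```

Request:
step_arm([
  [0, 0, -15, 0, 0, 0],
  [0, 0, -35, 0, 0, 0],
  [0, 0, -61, 0, 0, 0],
  [0, 0, -61, 0, 0, 0],
  [0, 0, -61, 0, 0, 0],
])

```text
time: 19.88
tool_pos: [473.4, -172.4, 168.0]
tcp_rot: [3.139, 0.002, 1.571]
contact_force: [-0.5, 0.3, -2.3]
grip_width: 21.7
```

Request:
step_arm([
  [-30, -5, 0, 0, 0, 0],
  [-60, -9.5, 0, 0, 0, 0],
  [-68.9, -10.8, 0, 0, 0, 0],
  [-68.9, -10.8, 0, 0, 0, 0],
  [-68.9, -10.8, 0, 0, 0, 0],
])

```text
time: 20.3
tool_pos: [461.3, -240.5, 165.7]
tcp_rot: [-3.14, -0.002, 1.569]
contact_force: [0.3, 0.6, -1.7]
grip_width: 21.3
```

Request:
step_arm([
  [0, 0, 15, 0, 0, 0],
  [0, 0, 28, 0, 0, 0],
  [0, 0, 29.5, 0, 0, 0],
  [0, 0, 29.5, 0, 0, 0],
  [0, 0, 29.5, 0, 0, 0],
])

```text
time: 20.72
tool_pos: [462.2, -240.2, 137.6]
tcp_rot: [-3.142, -0.0, 1.572]
contact_force: [0.4, 0.4, -1.2]
grip_width: 21.7
```

Request:
step_arm([
  [0, 0, 1.5, 0, 0, 0],
  [0, 0, 3, 0, 0, 0],
  [0, 0, 4.5, 0, 0, 0],
  [0, 0, 6, 0, 0, 0],
  [0, 0, 6, 0, 0, 0],
])

```text
time: 21.13
tool_pos: [461.8, -240.9, 131.2]
tcp_rot: [-3.141, -0.0, 1.571]
contact_force: [0.6, 0.5, -1.5]
grip_width: 22.1
```

Entered. I'll continue slowly to the no-go level.

Request:
step_arm([
  [0, 0, 3, 0, 0, 0],
  [0, 0, 6, 0, 0, 0],
  [0, 0, 9, 0, 0, 0],
  [0, 0, 12, 0, 0, 0],
  [0, 0, 13, 0, 0, 0],
])

```text
time: 21.55
tool_pos: [461.6, -240.7, 117.7]
tcp_rot: [-3.141, -0.001, 1.571]
contact_force: [0.7, 0.2, -0.8]
grip_width: 21.7
```

Request:
step_arm([
  [0, 0, 1.5, 0, 0, 0],
  [0, 0, 3, 0, 0, 0],
  [0, 0, 4.5, 0, 0, 0],
  [0, 0, 5.5, 0, 0, 0],
  [0, 0, 5.5, 0, 0, 0],
])

```text
time: 21.97
tool_pos: [462.1, -241.1, 115.0]
tcp_rot: [3.14, 0.001, 1.571]
contact_force: [-4.5, 2.5, 16.2]
grip_width: 21.6
```

Request:
step_arm([
  [0, 0, -2, 0, 0, 0],
  [0, 0, -2, 0, 0, 0],
  [0, 0, -2, 0, 0, 0],
  [0, 0, -2, 0, 0, 0],
  [0, 0, -2, 0, 0, 0],
])

```text
time: 22.38
tool_pos: [462.2, -241.1, 115.2]
tcp_rot: [3.141, 0.001, 1.571]
contact_force: [0.6, -0.7, 4.7]
grip_width: 22.1
```

Request:
step_arm([
  [0, 0, -10, 0, 0, 0],
  [0, 0, -30, 0, 0, 0],
  [0, 0, -54, 0, 0, 0],
  [0, 0, -54, 0, 0, 0],
  [0, 0, -54, 0, 0, 0],
])

```text
time: 22.8
tool_pos: [462.3, -241.2, 169.8]
tcp_rot: [3.14, 0.001, 1.571]
contact_force: [-0.7, 0.3, -1.2]
grip_width: 22.1
```

Request:
step_arm([
  [-30, -6, 0, 0, 0, 0],
  [-60, -12, 0, 0, 0, 0],
  [-68, -13, 0, 0, 0, 0],
  [-68, -13, 0, 0, 0, 0],
  [-68, -13, 0, 0, 0, 0],
])

```text
time: 23.22
tool_pos: [448.3, -308.3, 167.6]
tcp_rot: [-3.14, -0.002, 1.57]
contact_force: [-0.0, -0.4, -1.7]
grip_width: 21.8
```

Request:
step_arm([
  [0, 0, 15, 0, 0, 0],
  [0, 0, 30, 0, 0, 0],
  [0, 0, 31.5, 0, 0, 0],
  [0, 0, 31.5, 0, 0, 0],
  [0, 0, 31.5, 0, 0, 0],
])

```text
time: 23.63
tool_pos: [449.2, -308.2, 137.7]
tcp_rot: [-3.142, -0.0, 1.572]
contact_force: [-0.4, -0.3, -1.3]
grip_width: 21.6
```

Request:
step_arm([
  [0, 0, 1.5, 0, 0, 0],
  [0, 0, 3, 0, 0, 0],
  [0, 0, 4.5, 0, 0, 0],
  [0, 0, 6, 0, 0, 0],
  [0, 0, 6, 0, 0, 0],
])

```text
time: 24.05
tool_pos: [449.3, -309.2, 132.9]
tcp_rot: [3.14, 0.001, 1.571]
contact_force: [-1.4, 1.4, 8.7]
grip_width: 22.1
```

Request:
step_arm([
  [0, 0, -10, 0, 0, 0],
  [0, 0, -40, 0, 0, 0],
  [0, 0, -40, 0, 0, 0],
  [0, 0, -40, 0, 0, 0],
])

```text
time: 24.38
tool_pos: [449.7, -309.7, 173.3]
tcp_rot: [3.139, 0.003, 1.571]
contact_force: [-0.2, 0.7, -1.6]
grip_width: 21.8
```

Request:
step_arm([
  [20, 27, 0, 0, 0, 0],
  [45, 60, 0, 0, 0, 0],
  [70, 93, 0, 0, 0, 0],
  [95, 126, 0, 0, 0, 0],
  [120, 158, 0, 0, 0, 0],
])

```text
time: 24.8
tool_pos: [607.8, -187.4, 170.4]
tcp_rot: [-3.14, -0.001, 1.571]
contact_force: [0.6, -1.5, -1.2]
grip_width: 21.6
```

Request:
step_arm([
  [20, 26, 0, 0, 0, 0],
  [40, 52, 0, 0, 0, 0],
  [47.5, 62.6, 0, 0, 0, 0],
  [47.5, 62.6, 0, 0, 0, 0],
  [47.5, 62.6, 0, 0, 0, 0],
])

```text
time: 25.22
tool_pos: [669.1, -140.7, 169.8]
tcp_rot: [-3.139, -0.0, 1.572]
contact_force: [-0.4, -0.1, -1.3]
grip_width: 21.9
```

Request:
step_arm([
  [0, 0, 0, 0, 0, 0],
  [0, 0, 10, 0, 0, 0],
  [0, 0, 20, 0, 0, 0],
  [0, 0, 25, 0, 0, 0],
  [0, 0, 25, 0, 0, 0],
])

```text
time: 25.63
tool_pos: [668.0, -141.7, 143.9]
tcp_rot: [-3.138, -0.001, 1.57]
contact_force: [-0.2, 0.4, -2.2]
grip_width: 22.0
```

Request:
step_arm([
  [0, 0, 0, 0, 0, 0],
  [0, 0, 6, 0, 0, 0],
  [0, 0, 14, 0, 0, 0],
  [0, 0, 22, 0, 0, 0],
  [0, 0, 30, 0, 0, 0],
])

```text
time: 26.05
tool_pos: [669.3, -141.3, 115.4]
tcp_rot: [-3.141, -0.0, 1.571]
contact_force: [-0.1, 0.0, -1.0]
grip_width: 21.8
```

Request:
step_arm([
  [0, 0, 5, 0, 0, 0],
  [0, 0, 10, 0, 0, 0],
  [0, 0, 15, 0, 0, 0],
  [0, 0, 20, 0, 0, 0],
  [0, 0, 20.5, 0, 0, 0],
])

```text
time: 26.47
tool_pos: [669.8, -141.4, 96.1]
tcp_rot: [3.141, 0.0, 1.571]
contact_force: [-1.9, 1.4, 3.4]
grip_width: 22.0
```

Request:
step_arm([
  [0, 0, 0, 0, 0, 0],
  [0, 0, 0, 0, 0, 0],
])

```text
time: 26.63
tool_pos: [669.7, -141.4, 96.2]
tcp_rot: [3.141, 0.0, 1.571]
contact_force: [-0.0, 0.1, 1.0]
grip_width: 21.9
```

Request:
step_arm([
  [0, 0, 0, 0, 0, 0],
  [0, 0, 0, 0, 0, 0],
  [0, 0, 0, 0, 0, 0],
  [0, 0, 0, 0, 0, 0],
  [0, 0, 0, 0, 0, 0],
], fingers=60)

```text
time: 27.05
tool_pos: [669.5, -141.4, 95.8]
tcp_rot: [-3.142, 0.0, 1.571]
contact_force: [-0.9, -0.4, 0.1]
grip_width: 51.0
```

Request:
step_arm([
  [0, 0, -25, 0, 0, 0],
  [0, 0, -60, 0, 0, 0],
  [0, 0, -75, 0, 0, 0],
  [0, 0, -75, 0, 0, 0],
])

```text
time: 27.38
tool_pos: [671.6, -142.0, 176.1]
tcp_rot: [3.133, 0.003, 1.571]
contact_force: [0.9, 0.5, 0.7]
grip_width: 59.8
```

Request:
step_arm([
  [-15, -32, 0, 0, 0, 0],
  [-30, -67, 0, 0, 0, 0],
  [-45, -102, 0, 0, 0, 0],
  [-60, -137, 0, 0, 0, 0],
  [-75, -170, 0, 0, 0, 0],
])

```text
time: 27.8
tool_pos: [497.2, -216.4, 170.0]
tcp_rot: [-3.14, -0.001, 1.571]
contact_force: [-0.0, -1.9, 0.1]
grip_width: 60.0
```

```bash
python3 - <<'E'
from h import *
print(bot.get_obs()["tool_pos"],bot.get_obs()["tcp_rot"])
a=bot.capture("top");b=bot.capture("side")
print(tri(a,(347,125),b,(410,178)), tri(a,(363,235),b,(345,190)))
save(b,"s2.png",(180,100,500,340),2)
plan([(595,-216,170.5,.97),(462.6,-240.6,100,.605),(462.6,-240.6,45,.605)],start=(500,-216,170.5,1.571))
E
```

```text
[ 497.19228743 -216.37797365  169.97969775] [-3.14025876e+00 -6.14131568e-04  1.57139367e+00]
(array([691.40774909, -13.96083491, 232.41327711]), np.float64(5.224679879800894)) (array([495.6490988 , -35.05657339, 227.24221947]), np.float64(40.91215074511211))
(595, -216, 170.5, 0.97) -> [-0.0, 95.0, 0.0] [-0.0, -0.0, 0.601] rows 4.8
(462.6, -240.6, 100, 0.605) -> [-95.1, -95.3, 70.5] [0.0, -0.0, 0.365] rows 3.6
(462.6, -240.6, 45, 0.605) -> [0.0, -0.0, 55.0] [0.0, 0.0, 0.0] rows 1.3
```

View pics/s2.png

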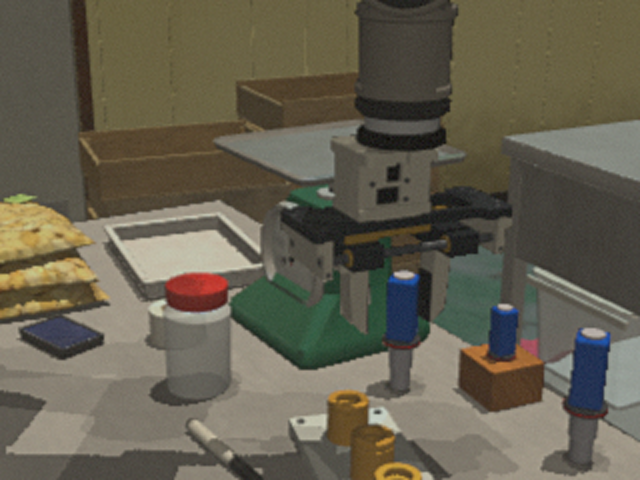

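Request:
step_arm([
  [0, 0, 0, 0, 0, 0.12],
  [0, 0, 0, 0, 0, 0.24],
  [0, 0, 0, 0, 0, 0.36],
  [0, 0, 0, 0, 0, 0.48],
  [0, 0, 0, 0, 0, 0.601],
])

```text
time: 28.32
tool_pos: [499.7, -216.1, 170.2]
tcp_rot: [-3.141, -0.0, 0.964]
contact_force: [0.1, 0.0, -0.2]
grip_width: 60.0
```

Request:
step_arm([
  [-20, -8, 25, 0, 0, 0.12],
  [-41.4, -17, 50, 0, 0, 0.24],
  [-41.4, -17, 70.5, 0, 0, 0.365],
  [-41.4, -17, 70.5, 0, 0, 0.365],
  [-41.4, -17, 70.5, 0, 0, 0.365],
])

```text
time: 28.73
tool_pos: [462.0, -240.6, 99.6]
tcp_rot: [-3.139, 0.001, 0.608]
contact_force: [0.8, -0.8, 0.3]
grip_width: 59.7
```

Request:
step_arm([
  [0, 0, 25, 0, 0, 0],
  [0, 0, 50, 0, 0, 0],
  [0, 0, 55, 0, 0, 0],
  [0, 0, 55, 0, 0, 0],
])

```text
time: 29.07
tool_pos: [462.3, -240.4, 45.1]
tcp_rot: [-3.14, 0.0, 0.608]
contact_force: [0.1, 0.7, 0.1]
grip_width: 60.2
```

Request:
step_arm([
  [0, 0, 0, 0, 0, 0],
  [0, 0, 0, 0, 0, 0],
  [0, 0, 0, 0, 0, 0],
  [0, 0, 0, 0, 0, 0],
  [0, 0, 0, 0, 0, 0],
], fingers=34)

```text
time: 29.48
tool_pos: [462.6, -241.0, 46.6]
tcp_rot: [3.14, -0.001, 0.605]
contact_force: [-1.0, 2.6, 6.4]
grip_width: 39.2
```

Request:
step_arm([
  [0, 0, -5, 0, 0, 0],
  [0, 0, -10, 0, 0, 0],
  [0, 0, -20, 0, 0, 0],
  [0, 0, -35, 0, 0, 0],
  [0, 0, -50, 0, 0, 0],
])

```text
time: 29.9
tool_pos: [461.8, -240.8, 96.2]
tcp_rot: [-3.141, 0.0, 0.605]
contact_force: [-0.6, 0.6, -3.4]
grip_width: 39.5
```

```bash
python3 - <<'E'
from h import *
np.set_printoptions(suppress=True,precision=1)
print(bot.get_obs()["tool_pos"],bot.get_obs()["tcp_rot"])
a=bot.capture("top")
for u,v in((250,248),(363,235),(347,125),(235,140)):print(atz(a,u,v,232))
plan([(400,-240,330,.605),(400,250,330,.605),(494,396,330,.605),(494,396,90,.605)],start=(462.6,-240.6,95,.605))
plan([(462.6,-240.6,330,.605),(462.6,-45.6,330,.605),(480,150,330,.605),(494,340,330,.605),(494,396,330,.605),(494,396,44,.605)],start=(462.6,-240.6,95,.605))
E
```

```text
[ 461.8 -240.8   96.2] [-3.1  0.   0.6]
[466.8 183.5 232. ]
[475.3 -26.6 232. ]
[694.1 -15.2 232. ]
[680.2 202.  232. ]
(400, -240, 330, 0.605) -> [-51.1, -36.1, -235.0] [0.0, 0.0, 0.0] rows 5.8
(400, 250, 330, 0.605) -> [278.7, -403.0, -0.0] [0.0, 0.0, 0.0] rows 11.8
(494, 396, 330, 0.605) -> [160.4, -66.6, -0.0] [0.0, 0.0, 0.0] rows 4.2
(494, 396, 90, 0.605) -> [0.0, -0.0, 240.0] [0.0, 0.0, 0.0] rows 5.8
(462.6, -240.6, 330, 0.605) -> [-0.0, 0.0, -235.0] [0.0, 0.0, 0.0] rows 5.6
(462.6, -45.6, 330, 0.605) -> [110.9, -160.4, -0.0] [0.0, 0.0, 0.0] rows 4.7
(480, 150, 330, 0.605) -> [125.6, -151.0, -0.0] [0.0, 0.0, 0.0] rows 4.7
(494, 340, 330, 0.605) -> [119.6, -148.3, -0.0] [0.0, 0.0, 0.0] rows 4.6
(494, 396, 330, 0.605) -> [31.9, -46.1, -0.0] [0.0, 0.0, 0.0] rows 1.3
(494, 396, 44, 0.605) -> [0.0, -0.0, 286.0] [0.0, 0.0, 0.0] rows 6.9
```

Request:
step_arm([
  [0, 0, -25, 0, 0, 0],
  [0, 0, -55, 0, 0, 0],
  [0, 0, -85, 0, 0, 0],
  [0, 0, -115, 0, 0, 0],
  [0, 0, -140, 0, 0, 0],
])

```text
time: 30.37
tool_pos: [462.1, -241.0, 237.7]
tcp_rot: [3.14, -0.001, 0.605]
contact_force: [0.7, -1.3, -2.7]
grip_width: 39.6
```

Request:
step_arm([
  [0, 0, -30, 0, 0, 0],
  [0, 0, -60, 0, 0, 0],
  [0, 0, -85, 0, 0, 0],
  [0, 0, -95, 0, 0, 0],
  [0, 0, -95, 0, 0, 0],
])

```text
time: 30.78
tool_pos: [462.7, -241.4, 333.4]
tcp_rot: [3.136, -0.002, 0.605]
contact_force: [1.1, 0.4, -3.4]
grip_width: 39.7
```

Request:
step_arm([
  [20, -29, 0, 0, 0, 0],
  [43, -62, 0, 0, 0, 0],
  [66, -95, 0, 0, 0, 0],
  [89, -128, 0, 0, 0, 0],
  [110.9, -160.4, 0, 0, 0, 0],
])

```text
time: 31.2
tool_pos: [461.1, -44.1, 329.0]
tcp_rot: [-3.14, 0.001, 0.604]
contact_force: [1.0, -0.5, -3.3]
grip_width: 39.7
```

Request:
step_arm([
  [25, -30, 0, 0, 0, 0],
  [50, -60, 0, 0, 0, 0],
  [75, -90, 0, 0, 0, 0],
  [100, -120, 0, 0, 0, 0],
  [125.6, -151, 0, 0, 0, 0],
])

```text
time: 31.62
tool_pos: [478.7, 151.4, 329.0]
tcp_rot: [-3.141, 0.002, 0.605]
contact_force: [1.5, -1.2, -3.6]
grip_width: 39.5
```

Request:
step_arm([
  [24, -30, 0, 0, 0, 0],
  [48, -60, 0, 0, 0, 0],
  [72, -90, 0, 0, 0, 0],
  [96, -120, 0, 0, 0, 0],
  [119.6, -148.3, 0, 0, 0, 0],
])

```text
time: 32.03
tool_pos: [492.7, 341.6, 328.6]
tcp_rot: [-3.141, 0.003, 0.605]
contact_force: [0.5, -0.1, -3.3]
grip_width: 39.2
```

Request:
step_arm([
  [16, -23, 0, 0, 0, 0],
  [32, -46, 0, 0, 0, 0],
  [32, -46, 30, 0, 0, 0],
  [32, -46, 65, 0, 0, 0],
  [32, -46, 100, 0, 0, 0],
])

```text
time: 32.45
tool_pos: [492.9, 396.1, 227.7]
tcp_rot: [3.141, 0.001, 0.606]
contact_force: [0.2, 0.6, -4.0]
grip_width: 39.4
```

Request:
step_arm([
  [0, 0, 35, 0, 0, 0],
  [0, 0, 70, 0, 0, 0],
  [0, 0, 95, 0, 0, 0],
  [0, 0, 110, 0, 0, 0],
  [0, 0, 120, 0, 0, 0],
])

```text
time: 32.87
tool_pos: [491.8, 394.5, 106.1]
tcp_rot: [-3.141, 0.007, 0.605]
contact_force: [-0.5, 0.5, -4.1]
grip_width: 39.8
```

```bash
python3 - <<'E'
from h import *
print(bot.get_obs()["tool_pos"],bot.get_obs()["tcp_rot"])
b=bot.capture("side")
save(b,"s3.png",(150,150,470,390),2)
E
```

```text
[491.8078334  394.49538586 106.13756559] [-3.14137964  0.00663793  0.6049601 ]
```

View pics/s3.png

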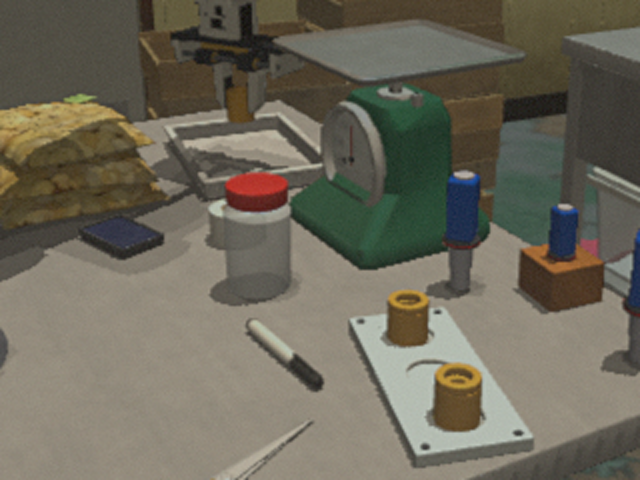

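The bushing is held upright over the tray. The gauge stands in its block at (563,235), and the other two bushings are in their seats. Next I'll lower gently until it touches the floor.

Request:
step_arm([
  [0, 0, 15, 0, 0, 0],
  [0, 0, 30, 0, 0, 0],
  [0, 0, 45, 0, 0, 0],
  [0, 0, 55, 0, 0, 0],
  [0, 0, 60, 0, 0, 0],
])

```text
time: 33.33
tool_pos: [493.2, 395.4, 49.2]
tcp_rot: [3.142, 0.002, 0.605]
contact_force: [0.1, -1.2, -2.8]
grip_width: 39.5
```

Request:
step_arm([
  [0, 0, 1, 0, 0, 0],
  [0, 0, 3, 0, 0, 0],
  [0, 0, 5, 0, 0, 0],
  [0, 0, 7, 0, 0, 0],
  [0, 0, 7, 0, 0, 0],
])

```text
time: 33.75
tool_pos: [494.0, 395.9, 43.8]
tcp_rot: [3.141, -0.001, 0.605]
contact_force: [0.2, 0.2, -2.9]
grip_width: 39.5
```

Request:
step_arm([
  [0, 0, 0.7, 0, 0, 0],
  [0, 0, 1.4, 0, 0, 0],
  [0, 0, 1.4, 0, 0, 0],
  [0, 0, 1.4, 0, 0, 0],
])

```text
time: 34.08
tool_pos: [494.0, 395.9, 43.6]
tcp_rot: [3.141, -0.002, 0.605]
contact_force: [-2.3, -1.3, 7.9]
grip_width: 39.5
```

On the floor (7.9 N). I'll release, rise and check.

Request:
step_arm([
  [0, 0, -1, 0, 0, 0],
  [0, 0, -1, 0, 0, 0],
])

```text
time: 34.25
tool_pos: [493.9, 395.9, 43.7]
tcp_rot: [3.141, -0.001, 0.605]
contact_force: [-0.9, -1.1, 4.0]
grip_width: 39.5
```

Request:
step_arm([
  [0, 0, 0, 0, 0, 0],
  [0, 0, 0, 0, 0, 0],
  [0, 0, 0, 0, 0, 0],
  [0, 0, 0, 0, 0, 0],
  [0, 0, 0, 0, 0, 0],
], fingers=70)

```text
time: 34.67
tool_pos: [493.7, 395.7, 42.8]
tcp_rot: [3.142, 0.0, 0.605]
contact_force: [-0.6, -0.3, 0.2]
grip_width: 67.5
```

Request:
step_arm([
  [0, 0, -15, 0, 0, 0],
  [0, 0, -45, 0, 0, 0],
  [0, 0, -85, 0, 0, 0],
  [0, 0, -120, 0, 0, 0],
  [0, 0, -150, 0, 0, 0],
])

```text
time: 35.08
tool_pos: [493.9, 395.9, 195.6]
tcp_rot: [3.141, -0.002, 0.605]
contact_force: [0.2, 1.2, 0.0]
grip_width: 70.0
```

Request:
step_arm([
  [-40, 0, 0, 0, 0, 0],
  [-80, 0, -20, 0, 0, 0],
  [-120, 0, -40, 0, 0, 0],
  [-150, 0, -50, 0, 0, 0],
  [-150, 0, -50, 0, 0, 0],
])

```text
time: 35.5
tool_pos: [366.2, 308.2, 245.5]
tcp_rot: [3.141, -0.0, 0.606]
contact_force: [0.7, 1.5, 0.4]
grip_width: 69.8
```

```bash
python3 - <<'E'
from h import *
np.set_printoptions(suppress=True,precision=1)
a=bot.capture("top");b=bot.capture("side")
A=cv2.resize(a["color"][200:320,90:240,::-1],None,fx=3,fy=3);B=cv2.resize(b["color"][190:310,200:350,::-1],None,fx=3,fy=3)
C=cv2.resize(a["color"][135:315,370:520,::-1],None,fx=2,fy=2)
im=np.zeros((600,800,3),np.uint8);D=np.vstack([A,B])[:600];D=cv2.resize(np.vstack([A,B]),(375,600));im[:,:375]=D;im[:360,400:700]=C
cv2.imwrite("pics/end.png",im)
E
```

```text
(no output)
```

View pics/end.png

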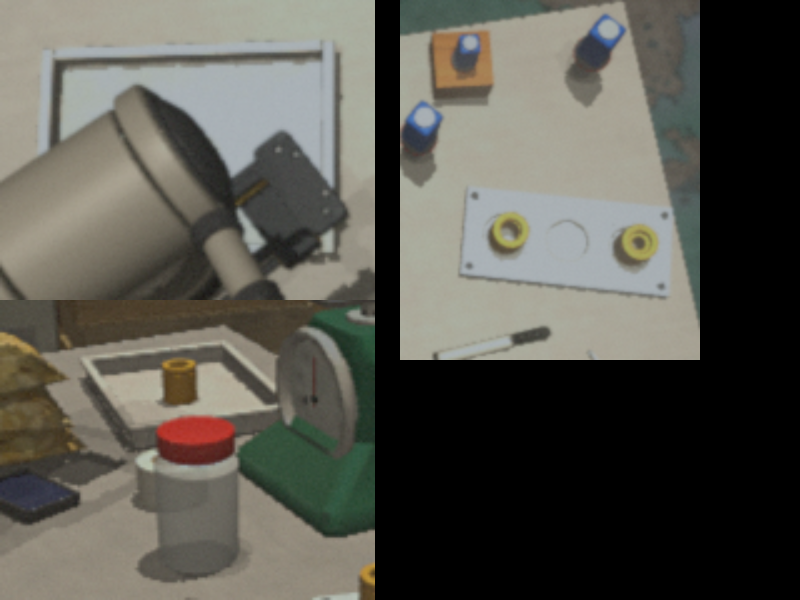

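The bushing stands upright mid-tray at (180,381) in the side crop. The gauge is in its block, and the outer bushings are in their seats. I'm handing the job in.

```bash
python3 -c "
from plant import bot
print(bot.close_job())"
```

```text
the job is handed in; nothing more can be done
None
```

The good bushing was the one in the middle seat. It now stands upright in the steel tray, the gauge is back in its block, and the job was handed in at about 35.6 s of the 72 s allowed. The hand-in reports no verdict, so the results below are from my own readings.

| Seat | What the gauge did | Verdict |
|---|---|---|
| `seat_1` | The no-go section went in to about 36 mm without resistance. I stopped about 2 mm before the collar would have touched the rim. | too wide |
| `seat_2` | The go section went fully in and stopped on the no-go step at about 26 mm. | good |
| `seat_3` | The tip stopped on the bottom of the mouth at about 8 mm. | too tight |

- **Forces:** the highest wrist force I saw during the tests was about 16 to 17 N, at the no-go stop in `seat_2`. The limit is 30 N.
- **Extra handling:** I centred each bushing in its seat with two light grips before testing, which shifted them by a few millimetres at most. Those grips, and the later pick-up of the good bushing, each gave an upward push of about 7 N on the arm that I did not explain.
- **Setting down:** the good bushing was lowered to floor contact (about 8 N) before I opened the fingers.
- **Last pictures:** they showed the good bushing upright near the tray's centre, the gauge upright in its block, and the other two bushings standing in their seats. The jar, the label roll and the marker looked unmoved. No check disagreed, but the arm hid the bushing in the top view, so its final position was seen only from the side.

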